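Show the red-capped tube to the inspection camera

TASK

First slide the inspection camera by its orange knob along its rail all the way to the red stop, so that the lens faces the light panel. Then take the red-capped tube out of the steel rack and hold it in the air, cap up, parallel to the sloping light panel, with the middle of the tube on the line from the lens to the cross on the panel and midway between lens and panel, touching neither. Finish while still holding it there steadily in the gripper, and leave the other tubes and the containers where they are.

Things in the scene. Friction and masses are not known exactly. Their poses are not given: they have to be found in the camera images.
- viewer: The tube viewer, fixed to the counter: white base plate 290 (x) x 290 (y) x 12 mm. Its origin lies at table level, straight below the viewing point. In its own frame the plate spans x -125 to 165 mm, y -195 to 95 mm; the light panel stands at its -x side and the camera's steel rail runs along y at x = +125 mm, ending at a small red stop block (its top 52 mm up) near y = +42 mm. z is up.
- panel: Square white light panel, 115 x 115 mm with a black cross at its centre, part of the viewer, leaning back 30 degrees from upright. Origin: centre of its lit face, 95 mm above the table. Its x axis is the face's outward normal (towards the lens, and upwards), y is level, z runs up the slope (leaning towards the viewer's -x by 30 degrees from vertical). Its upper edge is 145 mm up.
- focus (a point): The viewing point in the air: 70 mm out from the panel's centre cross along the panel's normal, midway between panel and lens (when the camera is at its stop), 130 mm above the table. The middle of the tube belongs here.
- camera (a joint): Slide of the camera carriage along the viewer's +y: 0 = parked, 0.14 (m) = against the red stop, lens facing the panel's cross. Stiff by friction (about 2 N plus 8 N per m/s), no spring: it stays where it is left.
- camera_knob (a point): Grip point of the orange knob on top of the camera: an upright cylinder 20 mm across and 36 mm tall, its top 256 mm above the table; this point is on its axis, 240 mm up (16 mm below the knob's top, 20 mm above the black camera box, which is 50 x 50 mm, 50 mm high). It rides with the camera, at the viewer's x = +125 mm. Below the box: a 24 mm post on a 55 x 70 mm aluminium carriage.
- lens (a point): Centre of the lens's front, 165 mm above the table; the barrel is 30 mm across and points down at the panel by 30 degrees from level, towards the viewer's -x. It rides with the camera.
- rack: Stainless tube rack, fixed, 60 (x) x 170 (y) x 70 mm tall, origin at the centre of its underside; a row of five holes along its y, at -60, -30, 0, 30, 60 mm. The three tubes stand upright in the holes at -60, 0 and 60 mm, in any order, about 1.5 mm loose all round and standing on a floor 6 mm above the table.
- tube_red: The tube to show: empty clear tube 16 mm in diameter with a red cap 19 mm across; 116 mm long over all, about 30 g. Origin at the centre of its closed foot; z runs along it to the cap. The cap occupies 86 to 116 mm from the foot; a white paper band lies just below it. In the rack its foot is 6 mm above the table.
- tube_red_mid (a point): Middle of the red-capped tube, on its axis, 58 mm from the foot.
- tube_red_cap (a point): Centre of the red cap, on the axis, 101 mm from the foot: a place to grip.
- tube_blue: A like tube with a blue cap, standing in the rack: leave it.
- tube_green: A like tube with a green cap, standing in the rack: leave it.
- soap: Teal bottle with a white cap, 52 mm in diameter, 140 mm tall, loose on the counter, origin at its underside: leave it.
- swab_jar: White jar with a steel lid, 72 mm in diameter, 110 mm tall, loose on the counter, origin at its underside: leave it.

How it is judged:
By the outcome, as a careful person would: the job done as asked, in the order asked, and still so for the second after the job is handed in, while the arm keeps its last pose, push and grip.
It also fails if it takes over 54 s, if anything falls off the work surface, if the arm or the gripper's body presses on something with over 40 N, if the wrist force passes 120 N, or if a joint passes its speed limit or range.

ROBOT

A 6-joint arm with a two-finger parallel gripper is mounted at the origin on the work surface. World frame = base frame: x ahead of the robot, y to its left, z up, the work surface at z = 0. Lengths are in mm, angles in degrees, forces in N, time in s.
With the tool pointing down it reaches from about 325 to 925 mm from the base axis. Payload 3.1 kg.
Tool frame: the origin (TCP) lies at the very end of the fingers, on their centre line; the grasp point (between the pads) lies grasp_offset behind it (grasp_offset is the distance from the TCP to the grasp point, in mm); z points along the fingers, y is the line along which they close (so a half turn about z gives the same grasp; the last joint's range is limited). The gripper opens to 85 mm and grips with 20 to 120 N. Pads are 22 mm wide; open, the fingers measure 114 mm over their backs; the gripper's body (76 mm by 85 mm) begins 54 mm behind the grasp point. The pads swing forward as they close: fully open they stand 13 mm farther back than shut.
Start: joints at [-80.226, 12.427, 92.441, -0, 75.132, -6.429], TCP at [174.424, -600.179, 231.3] pointing down, gripper open.
Joint ranges: [-157.48, 157.48], [-44.54, 120.13], [17.64, 146.25], [-64.5, 244.5], [7.68, 150.69], [-147.95, 147.95]. Speed limits (degrees/s): [159.86, 159.86, 180, 180, 180, 180].

INTERFACE

Orientations are given as [roll, pitch, yaw] about the fixed x, y, z axes, in that order (R = Rz(yaw) Ry(pitch) Rx(roll)).
In Python, from station import * gives the robot as it stands. Calls block until the motion is done:
- goto(position, orientation): joint-space move of the TCP to a pose.
- move_l(position, attitude=None, speed=150): straight line of the TCP; attitude=None keeps the orientation; speed is the mean speed in mm/s.
- move_j(angles): joint-space move.
- grip(opening, squeeze=None): finger opening in mm; squeeze is the grip in N (None keeps the last); returns when the fingers have stopped.
- wait(seconds).
- solve_ik(position, orientation): joint angles nearest the present ones, or None.
- get_obs(): the state.
- get_image(name): name is "scene" or "top" or "wrist"; returns the picture (480x640x3 uint8, red, green, blue); there is no depth.
- get_calibration(name): a dict with "fx", "fy", "cx", "cy" (pixels), "R" (3x3) and "t" (3): a world point X has camera coordinates R X + t; the wrist camera has in their place "mount" (4x4, takes a point from camera to tool coordinates, whose origin is the TCP and whose axes are the flange's). Camera axes: x right, y down, z forward; pixel columns grow to the right and rows downward; lengths in mm; the calibration is good to about 2 mm. The wrist camera is an equidistant fisheye: a pixel r from the principal point sees the ray r / f radians off the axis. A picture is of the moment at which its call begins: read the wrist's pose just before it. get_calibration takes no time and is no camera call.
A pose or a line that the arm cannot do raises Unreachable and nothing moves.
- sign_off(): hands the job in; it is judged then, once.
Trained networks look in the newest picture that a camera, given by its name, has taken for a name from the list of things; names that differ only in an ending like _2 or _b are one class to them, and where a whole thing is asked for, a point or a joint stands for the part that bears it (a point fixed in the world has none). Each returns a list of dicts, best first, with "score" (0 to 1); they miss things now and then, are a little off and sometimes report something else, mostly with a low value. They report only what shows in the picture. A call takes as long as a camera call.
- spot_in(name, camera): "extent" ([centre column, centre row, width, height] in pixels, round what is visible of it).
- regions_of(name, camera): "region" (480x640 bool, what is visible of it) and "extent" ([centre column, centre row, width, height] in pixels, round what is visible of it).
The state is a dict: "t": time; "joint_pos": joint angles; "qvel": joint speeds; "effort": joint torques, N m; "tcp_pos": TCP position; "ee_rot": TCP orientation; "wrist_force": force on the tool from outside, world axes, zero at the start; "moment": the same for the moment, N m; "grip_width": finger opening in mm; "grip_force": force on a finger pad.
Only numpy, scipy, OpenCV 4.12 (cv2) and the standard library are available. Lean on these libraries where they do the work, as an engineer would, in place of code of your own. Each camera call takes 0.05 s, during which the arm holds its last target. There are 200 camera calls.

## Working session

There is one attempt and no reset: what is moved stays moved. The work goes in short steps, each a Python script; the robot and the scene stay as the last script left them, time stands still between calls to the robot, and variables do not carry over. Pictures are saved under pics/ and viewed, at most 10 in all, crops included, and the job is handed in when it is done.

```bash
ls; mkdir -p pics; python3 - <<'E'
from station import *
import cv2,numpy as np
o=get_obs();print(o)
ims=[]
for c in ["scene","top"]:
    im=get_image(c);cv2.imwrite(f"pics/{c}0.png",im[:,:,::-1])
    k=get_calibration(c);print(c,{a:np.round(b,3).tolist() for a,b in k.items()})
    for n in ["viewer","panel","camera_knob","lens","rack","tube_red","tube_red_cap","tube_blue","tube_green","soap","swab_jar"]:
        r=spot_in(n,c);print(n,[(round(d["score"],2),np.round(d["extent"],1).tolist()) for d in r[:2]])
k=get_calibration("wrist");print(k)
E
```

```text
pics
{'t': 0.0, 'joint_pos': array([-8.02254498e+01,  1.24763318e+01,  9.25291517e+01, -1.79104484e-03,
        7.51305999e+01, -6.42808871e+00]), 'qvel': array([-0.05344411,  0.08414397, -0.02910577, -0.07032156,  0.0617138 ,
       -0.03691698]), 'effort': array([-2.21383794e-05, -3.96846771e+01, -3.03852081e+01, -3.75613217e-04,
        9.67735512e-03, -1.18045256e-05]), 'tcp_pos': array([ 174.27591156, -599.36473343,  229.96673069]), 'ee_rot': array([-1.79864578e+02, -1.35162645e-02,  1.62030846e+01]), 'wrist_force': array([0.28630038, 0.4434156 , 0.50826316]), 'moment': array([0.04542662, 0.00049169, 0.00687323]), 'grip_force': 0.0, 'grip_width': 85.24850371320059}
scene {'fx': 566.106, 'fy': 566.106, 'cx': 321.264, 'cy': 237.493, 'R': [[-0.878, 0.478, 0.019], [0.277, 0.541, -0.794], [-0.389, -0.692, -0.608]], 't': [479.222, -15.569, 1449.602]}
viewer [(0.75, [314.2, 259.5, 174.0, 151.6]), (0.44, [358.6, 239.3, 61.2, 70.4])]
panel []
camera_knob [(0.92, [270.4, 233.6, 50.1, 103.5]), (0.7, [259.2, 170.1, 17.4, 49.9])]
lens [(0.78, [267.9, 235.8, 48.9, 101.6])]
rack [(0.87, [449.2
[... 1019 characters left out ...]
[309.6, 300.2, 47.0, 33.1])]
tube_blue [(0.74, [464.6, 278.3, 30.4, 22.2]), (0.54, [201.2, 304.6, 16.1, 7.5])]
tube_green [(0.52, [180.3, 294.8, 11.3, 7.2])]
soap [(0.72, [464.4, 277.0, 32.1, 25.3])]
swab_jar [(0.92, [190.6, 194.4, 31.4, 35.9])]
{'fx': 371.64829954431775, 'fy': 371.64829954431775, 'cx': 320.9208382051978, 'cy': 237.31138457638363, 'mount': array([[-2.29116286e-04, -9.56030763e-01, -2.93266309e-01,
         7.46953747e+01],
       [ 9.99999896e-01, -3.34614451e-04,  3.09566576e-04,
         1.09791491e+00],
       [-3.94086315e-04, -2.93266207e-01,  9.56030740e-01,
        -1.42598900e+02],
       [ 0.00000000e+00,  0.00000000e+00,  0.00000000e+00,
         1.00000000e+00]])}
```

View pics/scene0.png

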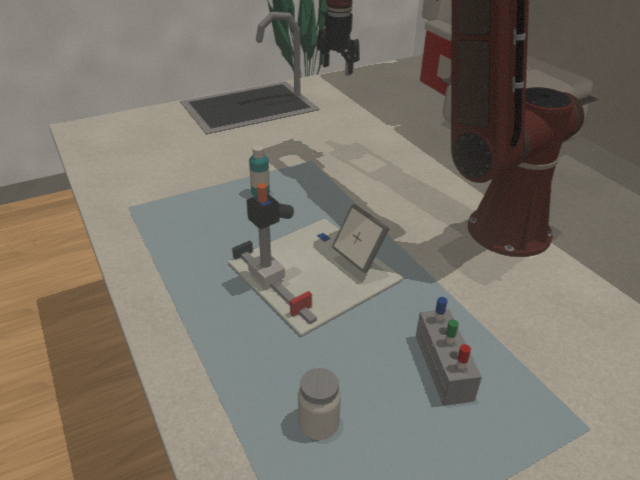

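View pics/top0.png

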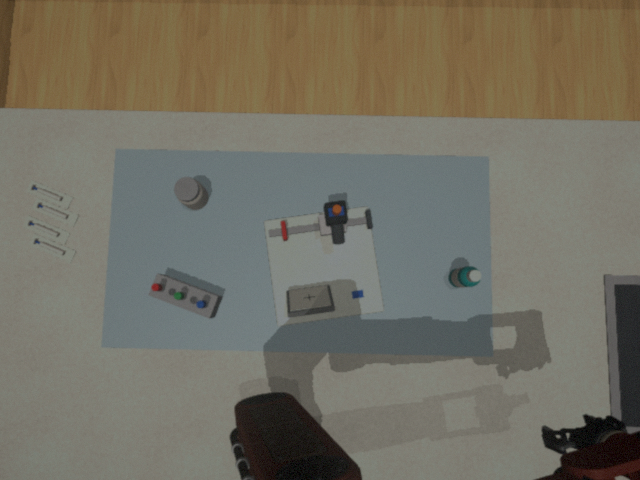

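The scene view shows the knob at (263,190), the red, green and blue caps at (464,354), (452,328) and (441,306), and the panel cross at (357,238). In the top view the knob is at (336,210), the red cap at (156,287), the stop at (284,230) and the cross at (311,297). The red tube stands at the rack's outer (left) end. Some of the network hits are wrong, so I'll triangulate from colour blobs.

```bash
cat > h.py <<'E'
from station import *
import cv2,numpy as np
from scipy.optimize import least_squares
from scipy.spatial.transform import Rotation as Ro
def blob(im,u,v,r,hues,smin=110,vmin=50):
    hsv=cv2.cvtColor(im,cv2.COLOR_RGB2HSV);m=np.zeros(hsv.shape[:2],np.uint8)
    for a,b in hues: m|=cv2.inRange(hsv,(a,smin,vmin),(b,255,255))
    w=np.zeros_like(m);cv2.circle(w,(int(u),int(v)),r,255,-1);m&=w
    n,l,s,c=cv2.connectedComponentsWithStats(m)
    if n<2:return None
    i=1+np.argmax(s[1:,4]);return c[i],s[i].tolist()
RED=[(0,8),(172,180)];ORG=[(3,20)];GRN=[(45,90)];BLU=[(100,130)]
def ray(c,p,pose=None):
    k=get_calibration(c);x=(p[0]-k["cx"])/k["fx"];y=(p[1]-k["cy"])/k["fy"]
    if c!="wrist":
        d=k["R"].T@np.array([x,y,1]);return -k["R"].T@k["t"],d/np.linalg.norm(d)
    th=np.hypot(x,y);s=np.sin(th)/th if th>1e-9 else 1
    T=pose@k["mount"];return T[:3,3],T[:3,:3]@np.array([x*s,y*s,np.cos(th)])
def pose():
    o=get_obs();T=np.eye(4);T[:3,:3]=Ro.from_euler("xyz",o["ee_rot"],degrees=True).as_matrix();T[:3,3]=o["tcp_pos"];return T
def tri(rays):
    A=sum(np.eye(3)-np.outer(d,d) for o,d in rays);b=sum((np.eye(3)-np.outer(d,d))@o for o,d in rays)
    X=np.linalg.solve(A,b);return X,[round(float(np.linalg.norm(np.cross(X-o,d))),1) for o,d in rays]
def atz(r,z): o,d=r;return o+d*(z-o[2])/d[2]
E
python3 - <<'E'
from h import *
S=cv2.imread("pics/scene0.png")[:,:,::-1].copy();T=cv2.imread("pics/top0.png")[:,:,::-1].copy()
print("grasp_offset",grasp_offset if 'grasp_offset' in globals() else [n for n in globals()])
for n,s,t,h,r in [("knob",(263,190),(336,210),ORG,14),("red",(464,354),(156,287),RED,12),("green",(452,328),(179,295),GRN,10),("blue",(441,306),(201,304),BLU,10),("stop",(301,304),(284,230),RED,16)]:
    a=blob(S,*s,r,h);b=blob(T,*t,r,h);print(n,a,b)
    if a and b: print("   ",tri([ray("scene",a[0]),ray("top",b[0])]))
print("cross",tri([ray("scene",(357,238)),ray("top",(310.5,297))]))
for p in [(265,220),(372,208),(276,326),(383,312)]: print("corner",atz(ray("top",p),12))
E
```

```text
grasp_offset 18.700000000000003
knob (array([261.77439024, 191.93292683]), [257, 183, 10, 19, 164]) (array([336.34722222, 208.80555556]), [333, 204, 8, 11, 72])
    (array([ 628.88079752, -107.08561661,  242.04014114]), [0.8, 0.8])
red (array([463.60115607, 353.10404624]), [458, 344, 13, 19, 173]) (array([155.69230769, 287.15384615]), [152, 284, 9, 7, 52])
    (array([447.1141641 , 331.24050143, 110.5568002 ]), [0.6, 0.6])
green (array([452.81818182, 323.13636364]), [449, 320, 9, 7, 44]) (array([177.68421053, 295.31578947]), [174, 293, 8, 6, 38])
    (array([427.35128687, 273.09896234, 121.45330412]), [0.5, 0.5])
blue (array([441.8125    , 300.27083333]), [438, 297, 9, 8, 48]) (array([200.31818182, 303.86363636]), [197, 301, 8, 7, 44])
    (array([407.74800996, 216.38971754, 121.29602756]), [0.6, 0.6])
stop (array([300.53125   , 302.41319444]), [290, 291, 21, 25, 288]) (array([283.67901235, 230.04938272]), [281, 221, 6, 19, 81])
    (array([607.38788734,  21.39683416,  37.4075365 ]), [0.3, 0.3])
cross (array([429.74570061, -53.31904333,  92.92122826]), [1.7, 1.7])
corner [637.91271503  74.63946924  12.        ]
corner [ 677.81306952 -218.16507211   12.        ]
corner [352.23439017  35.77317789  12.        ]
corner [ 395.77148019 -249.49300206   12.        ]
```

Knob, caps and cross agree with the stated heights (242, 110.6, 121 mm cap tops, 92.9), and the viewer yaw is about 7.7°. Next I'll take two close views with the wrist camera over the viewer.

```bash
python3 - <<'E'
from h import *
for i,p in enumerate([(540,-60,390),(520,-190,370)]):
    goto(p,(180,0,7.7));wait(0.3);P=pose();np.save(f"pics/w{i}.npy",P)
    im=get_image("wrist");cv2.imwrite(f"pics/w{i}.png",im[:,:,::-1])
    print(get_obs()["t"],P[:3,3],spot_in("camera_knob","wrist")[:1])
a=cv2.imread("pics/w0.png");b=cv2.imread("pics/w1.png")
cv2.imwrite("pics/w01.png",cv2.resize(np.vstack([a[:,100:540],b[:,100:540]]),None,fx=.625,fy=.625))
E
```

```text
3.9417 [539.96415244 -60.37418265 389.87238446] [{'extent': [379.0, 140.9, 82.8, 102.3], 'score': 0.57}]
4.9333 [ 520.40128538 -188.97852952  370.39224569] [{'extent': [252.6, 102.3, 91.3, 115.6], 'score': 0.55}]
```

View pics/w0.png

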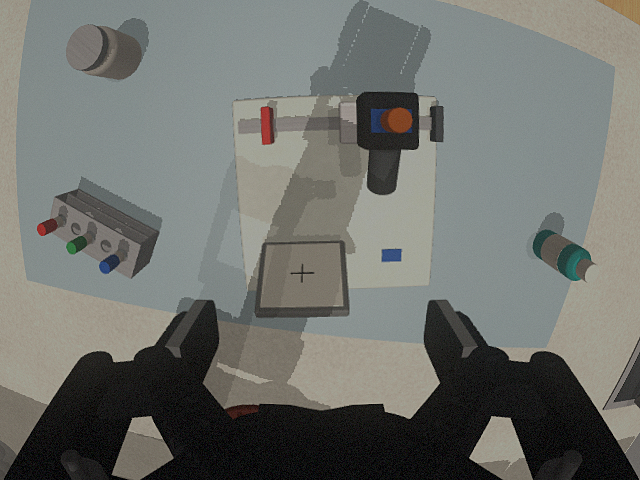

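View pics/w1.png

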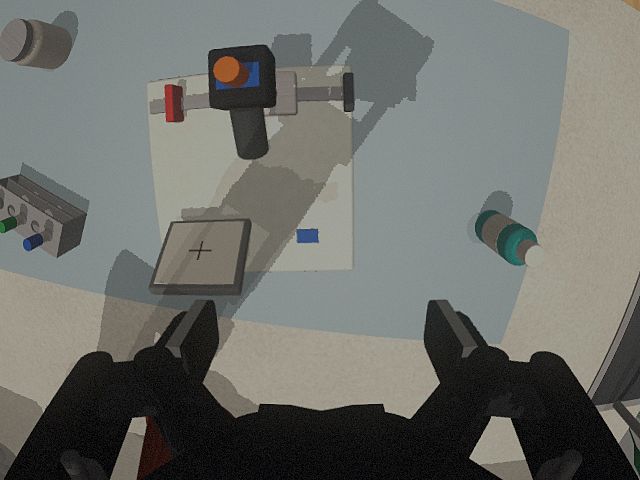

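Both wrist views show the whole viewer. The knob top is at (400,120) in the first and (227,69) in the second, the cross at (302,272) and (200,250), and the plate corners are sharp. I'll fit the viewer pose to all views together.

```bash
cat > fit.py <<'E'
from h import *
P=[np.load(f"pics/w{i}.npy") for i in (0,1)]
c30=np.cos(np.pi/6)
C=(-70*c30,0,95)
obs=[(C,"wrist",(302,272),0),(C,"wrist",(200,250),1),(C,"top",(310.5,297),None),(C,"scene",(357,238),None),
((165,95,12),"wrist",(233,99),0),((165,-195,12),"wrist",(437,97),0),((-125,-195,12),"wrist",(430,285),0),
((165,95,12),"wrist",(147,82),1),((-125,-195,12),"wrist",(353,270),1),((165,95,12),"top",(265,220),None),((165,-195,12),"top",(372,208),None),((-125,-195,12),"top",(383,312),None)]
R=[ray(c,p,P[i] if i is not None else None) for _,c,p,i in obs]
def res(q,full=False):
    M=Ro.from_euler("z",q[2]).as_matrix();out=[]
    for (X,c,_,_),(o,d) in zip(obs,R):
        e=np.cross(M@np.array(X)+[q[0],q[1],0]-o,d);out.append(e*(1 if c=="wrist" else .5))
    return np.concatenate(out)
s=least_squares(res,[488,-44,.134],loss="soft_l1",x_scale=[1,1,.01])
V=np.array([s.x[0],s.x[1],np.degrees(s.x[2])])
E
python3 - <<'E'
from fit import *
print(V,np.linalg.norm(s.fun.reshape(-1,3),axis=1).round(1))
W=[cv2.imread(f"pics/w{i}.png")[:,:,::-1].copy() for i in (0,1)]
print("cross",tri([ray("wrist",(302,272),P[0]),ray("wrist",(200,250),P[1])]))
print("blobs",blob(W[0],396,120,30,ORG),blob(W[1],230,70,30,ORG))
M=Ro.from_euler("z",V[2],degrees=True).as_matrix()
for k in [tri([ray("wrist",(400,120),P[0]),ray("wrist",(227,69),P[1])]),tri([ray("wrist",blob(W[0],396,120,30,ORG)[0],P[0]),ray("wrist",blob(W[1],230,70,30,ORG)[0],P[1])])]:
    print("knob",k,M.T@(k[0]-[V[0],V[1],0]))
E
```

```text
[491.24599178 -42.77683343   8.86559335] [0.9 0.2 1.1 1.2 0.9 1.8 2.8 2.4 1.9 1.3 5.2 2.8]
cross (array([431.55917597, -51.76265497,  94.14032573]), [0.4, 0.4])
blobs (array([396.36012365, 119.89026275]), [381, 107, 32, 27, 647]) (array([230.19240196,  71.31740196]), [213, 56, 36, 32, 816])
knob (array([ 628.54330145, -109.38787811,  253.90015068]), [0.1, 0.1]) [125.39106312 -86.97507576 253.90015068]
knob (array([ 628.58910811, -108.89851005,  242.2685521 ]), [0.0, 0.0]) [125.51174249 -86.49861397 242.2685521 ]
```

The fit is consistent: the knob measures x=125.5 in the viewer frame (should be 125), with about 87 mm still to travel. I'll grip the knob and slide it.

```bash
python3 - <<'E'
from fit import *
M=Ro.from_euler("z",V[2],degrees=True).as_matrix();yv=M[:,1]
k=np.array([628.5,-109.1,226]);a=(180,0,V[2])
f=lambda m:print(m,{n:np.round(get_obs()[n],1).tolist() for n in("t","tcp_pos","wrist_force","grip_width","grip_force")})
grip(60,40);goto(k+[0,0,70],a);move_l(k,speed=100);f("at")
grip(0,40);f("gripped")
p=get_obs()["tcp_pos"];move_l(k+yv*70,speed=90);f("70")
for d in range(74,96,2):
    move_l(k+yv*d,speed=40);wait(.1);f(d)
    if get_obs()["wrist_force"]@yv<-15 : break
E
```

```text
at {'t': 6.9, 'tcp_pos': [629.0, -109.3, 226.8], 'wrist_force': [-0.1, -0.1, 0.8], 'grip_width': 59.9, 'grip_force': 0.0}
gripped {'t': 7.3, 'tcp_pos': [629.0, -108.9, 227.0], 'wrist_force': [-1.0, 1.1, 3.5], 'grip_width': 18.6, 'grip_force': 39.3}
70 {'t': 8.2, 'tcp_pos': [617.4, -37.7, 227.0], 'wrist_force': [-2.8, 0.9, 6.5], 'grip_width': 18.9, 'grip_force': 39.9}
74 {'t': 8.6, 'tcp_pos': [616.8, -34.3, 227.0], 'wrist_force': [-1.2, 0.5, 5.6], 'grip_width': 18.6, 'grip_force': 39.9}
76 {'t': 9.0, 'tcp_pos': [616.5, -32.7, 227.0], 'wrist_force': [-1.5, -0.3, 6.9], 'grip_width': 18.8, 'grip_force': 39.9}
78 {'t': 9.3, 'tcp_pos': [616.2, -30.8, 227.0], 'wrist_force': [-1.8, -0.5, 5.5], 'grip_width': 18.5, 'grip_force': 39.9}
80 {'t': 9.6, 'tcp_pos': [615.9, -28.8, 227.0], 'wrist_force': [-1.9, -1.4, 7.2], 'grip_width': 19.0, 'grip_force': 39.9}
82 {'t': 10.0, 'tcp_pos': [615.6, -26.9, 227.0], 'wrist_force': [-1.2, -1.7, 6.8], 'grip_width': 18.7, 'grip_force': 39.9}
84 {'t': 10.4, 'tcp_pos': [615.3, -24.9, 227.0], 'wrist_force': [-1.5, -2.3, 6.9], 'grip_width': 18.6, 'grip_force': 39.9}
86 {'t': 10.7, 'tcp_pos': [614.9, -22.9, 227.0], 'wrist_force': [-1.9, -0.1, 6.6], 'grip_width': 18.9, 'grip_force': 39.9}
88 {'t': 11.0, 'tcp_pos': [614.6, -20.9, 227.0], 'wrist_force': [-2.3, -1.1, 6.7], 'grip_width': 18.7, 'grip_force': 39.9}
90 {'t': 11.4, 'tcp_pos': [614.5, -20.3, 227.0], 'wrist_force': [-1.1, -4.1, 5.7], 'grip_width': 18.8, 'grip_force': 40.0}
92 {'t': 11.8, 'tcp_pos': [614.5, -20.3, 227.0], 'wrist_force': [-0.0, -8.0, 6.3], 'grip_width': 18.8, 'grip_force': 40.0}
94 {'t': 12.1, 'tcp_pos': [614.5, -20.3, 227.0], 'wrist_force': [1.1, -13.8, 4.7], 'grip_width': 19.0, 'grip_force': 40.3}
```

The carriage met the stop at (614.5, -20.3). That is 185.6 mm from the measured cross, exactly as it should be, and gives a yaw of about 9.5°. I'll ease the push, release, and look at the rack from close by.

```bash
python3 - <<'E'
from fit import *
M=Ro.from_euler("z",V[2],degrees=True).as_matrix();yv=M[:,1]
k=np.array([628.5,-109.1,226])
move_l(k+yv*89.5,speed=60);print(get_obs()["wrist_force"],get_obs()["tcp_pos"])
grip(60);move_l(get_obs()["tcp_pos"]+[0,0,70],speed=200)
for i,p in enumerate([(430,305,290),(475,285,290)],2):
    goto(p,(180,0,71.1));wait(.3);P=pose();np.save(f"pics/w{i}.npy",P)
    im=get_image("wrist");cv2.imwrite(f"pics/w{i}.png",im[:,:,::-1])
    print(get_obs()["t"],P[:3,3].round(1))
    for n in["tube_red_cap","tube_green","tube_blue"]:print(n,[(round(d["score"],2),np.round(d["extent"]).tolist()) for d in spot_in(n,"wrist")[:1]])
im=get_image("scene")
cv2.imwrite("pics/s2.png",im[:,:,::-1])
a=[cv2.imread(f"pics/{n}.png")[:,100:540] for n in("w2","w3","s2")]
cv2.imwrite("pics/m.png",np.hstack([cv2.resize(x,(266,290)) for x in a]))
E
```

```text
[-1.40042047 -3.66235499  6.47988493] [614.50053222 -20.3303705  226.99454492]
15.075 [430.6 304.5 290. ]
tube_red_cap [(0.59, [330.0, 179.0, 19.0, 30.0])]
tube_green [(0.76, [331.0, 240.0, 18.0, 36.0])]
tube_blue [(0.65, [328.0, 296.0, 22.0, 38.0])]
15.8917 [474.4 285.4 290.1]
tube_red_cap [(0.89, [275.0, 173.0, 24.0, 27.0])]
tube_green [(0.72, [277.0, 237.0, 23.0, 36.0])]
tube_blue [(0.55, [278.0, 294.0, 25.0, 36.0])]
```

View pics/m.png

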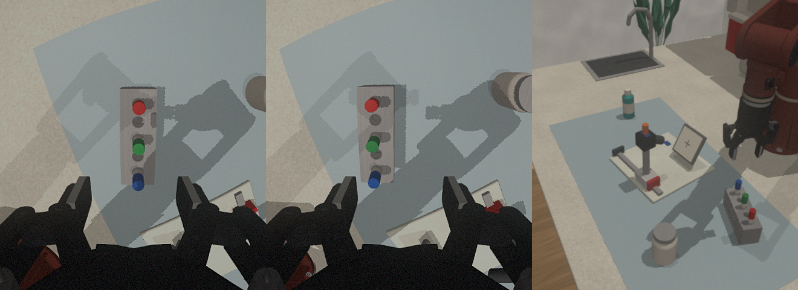

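The montage shows the carriage against the stop with the lens facing the panel, and the rack upright in both wrist views with the red cap at about (330,178) and (275,174). Now to triangulate the caps.

```bash
python3 - <<'E'
from h import *
P=[np.load(f"pics/w{i}.npy") for i in (2,3)];W=[cv2.imread(f"pics/w{i}.png")[:,:,::-1].copy() for i in (2,3)]
for n,a,b,h in [("red",(330,179),(275,173),RED),("green",(331,243),(277,239),GRN),("blue",(328,298),(278,296),BLU)]:
    x,y=blob(W[0],*a,25,h),blob(W[1],*b,25,h);print(n,x,y,tri([ray("wrist",x[0],P[0]),ray("wrist",y[0],P[1])]))
    # cap top circle centre at z=122 guess: 
f=np.array([491.4,-41.8,130]);yaw=9.4
M=Ro.from_euler("z",yaw,degrees=True).as_matrix()
tz=M@[.5,0,-3**.5/2];a=(Ro.from_euler("z",yaw,degrees=True)*Ro.from_euler("y",-30,degrees=True)*Ro.from_euler("x",180,degrees=True))
print(a.as_matrix()[:,2],tz,a.as_euler("xyz",degrees=True))
e=a.as_euler("xyz",degrees=True)
for s in(25,130): print(solve_ik(f-tz*s,e))
print(solve_ik((447,331,200),(180,0,71.1)),solve_ik((447,331,90),(180,0,71.1)))
E
```

```text
red (array([329.40995261, 177.74881517]), [319, 166, 22, 24, 422]) (array([274.64611872, 173.52739726]), [263, 162, 24, 24, 438]) (array([447.73161974, 329.82702269, 112.58114496]), [0.0, 0.0])
green (array([328.77743902, 246.02134146]), [320, 234, 20, 23, 328]) (array([275.21003135, 242.11598746]), [266, 232, 21, 21, 319]) (array([427.77489932, 273.00760178, 119.12203614]), [0.1, 0.1])
blue (array([327.95813953, 301.61395349]), [319, 286, 19, 30, 430]) (array([278.86713287, 297.8041958 ]), [269, 283, 20, 29, 429]) (array([407.96082827, 215.79802044, 108.50957117]), [0.0, 0.0])
[ 0.49328608  0.08166298 -0.8660254 ] [ 0.49328608  0.08166298 -0.8660254 ] [180.  -30.    9.4]
[-23.82688573 -17.62076114 135.15028999  25.49062798  39.5402275
  40.24674654]
[-29.67016415 -34.60457687 135.12614729  21.98494264  57.32986431
  42.5966274 ]
[ 2.92897175e+01  5.76327304e+00  1.03516958e+02 -2.54444375e-14
  7.07197691e+01  4.81897175e+01] [ 2.92897175e+01  1.35852415e+01  1.07648323e+02 -2.54444375e-14
  5.87664358e+01  4.81897175e+01]
```

The red cap is at (447.6, 330.4), 121 mm from the blue one as it should be, and the final poses are reachable. Now I'll grasp and lift.

```bash
python3 - <<'E'
from h import *
f=lambda m:print(m,{n:np.round(get_obs()[n],1).tolist() for n in("t","tcp_pos","ee_rot","wrist_force","grip_width","grip_force")})
grip(50,40);g=np.array([447.6,330.4,89.]);a=(180,0,71.1)
goto(g+[0,0,60],a);move_l(g,speed=100);f("at");grip(0,40);wait(.2);f("grip")
move_l(g+[0,0,130],speed=120);f("up")
goto((440,140,290),(180,-30,9.4));wait(.3);f("mid")
im=np.hstack([get_image(c)[:,:,::-1] for c in("wrist","scene")]);cv2.imwrite("pics/c.png",cv2.resize(im,(800,300)))
E
```

```text
at {'t': 17.8, 'tcp_pos': [448.3, 330.6, 89.6], 'ee_rot': [180.0, -0.1, 71.1], 'wrist_force': [-0.2, 0.7, -0.8], 'grip_width': 49.9, 'grip_force': 0.0}
grip {'t': 18.4, 'tcp_pos': [448.2, 330.9, 90.0], 'ee_rot': [180.0, -0.1, 71.1], 'wrist_force': [-1.3, 0.2, 5.8], 'grip_width': 16.4, 'grip_force': 39.1}
up {'t': 19.6, 'tcp_pos': [446.9, 330.0, 217.7], 'ee_rot': [-179.9, 0.1, 71.1], 'wrist_force': [-0.0, -0.4, -1.5], 'grip_width': 16.8, 'grip_force': 39.0}
mid {'t': 20.7, 'tcp_pos': [440.3, 140.7, 289.7], 'ee_rot': [180.0, -29.9, 9.5], 'wrist_force': [-0.2, -0.1, 0.1], 'grip_width': 17.0, 'grip_force': 39.1}
```

View pics/c.png

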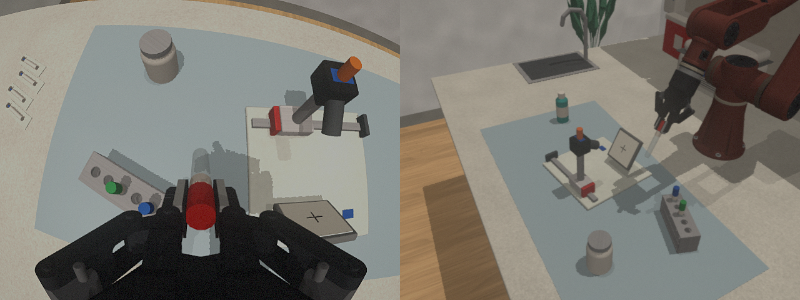

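The tube is held by its cap in line with the fingers, and the other tubes and the containers haven't moved. The carriage sits against the stop block. I'll bring the tube in and check it with a predicted-axis overlay.

```bash
cat >> h.py <<'E'
def proj(c,X,pose=None):
    k=get_calibration(c)
    if c!="wrist": x=k["R"]@X+k["t"];return np.array([k["fx"]*x[0]/x[2]+k["cx"],k["fy"]*x[1]/x[2]+k["cy"]])
    T=np.linalg.inv(pose@k["mount"]);x=T[:3,:3]@X+T[:3,3];r=np.hypot(x[0],x[1]);th=np.arctan2(r,x[2])
    return np.array([k["cx"],k["cy"]])+k["fx"]*th*x[:2]/r
E
python3 - <<'E'
from h import *
f=np.array([491.4,-41.8,130]);yaw=9.4;e=(180,-30,yaw)
M=Ro.from_euler("z",yaw,degrees=True).as_matrix();tz=M@[.5,0,-3**.5/2]
s=26
move_l(f-tz*(s+105),e,speed=150);move_l(f-tz*s,speed=80);wait(.5)
o=get_obs();P=pose();print(o["t"],o["tcp_pos"],f-tz*s,o["ee_rot"],o["wrist_force"])
ims=[]
for c,w in(("wrist",70),("scene",60),("top",45)):
    im=get_image(c)[:,:,::-1].copy()
    pts=[proj(c,P[:3,3]+P[:3,2]*d,P) for d in (s-58,s,s+58)]+[proj(c,f,P)]
    print(c,np.round(pts,1).tolist())
    u,v=np.round(pts[1]).astype(int);q=cv2.copyMakeBorder(im,100,100,100,100,0)[v+100-w:v+100+w,u+100-w:u+100+w]
    z=400/(2*w);q=cv2.resize(q,(400,400),interpolation=cv2.INTER_CUBIC)
    for p in pts[:3]: cv2.circle(q,tuple(int(t) for t in (p-[u-w,v-w])*z),4,(255,0,255),1)
    ims.append(q);cv2.imwrite(f"pics/f_{c}.png",im)
cv2.imwrite("pics/f.png",np.hstack(ims[:2]))
cv2.imwrite("pics/ft.png",ims[2])
E
```

```text
24.2583 [478.58398843 -43.94895213 152.58755333] [478.5745619  -43.92323751 152.5166605 ] [179.99427605 -30.00657167   9.40198523] [-0.18295838 -0.01425477 -0.02793659]
wrist [[317.6, 347.7], [318.5, 281.9], [319.0, 245.2], [318.5, 282.0]]
scene [[346.8, 211.1], [335.3, 235.1], [324.1, 258.4], [335.4, 235.1]]
top [[307.7, 283.3], [306.0, 272.2], [304.6, 262.0], [306.0, 272.2]]
```

View pics/f.png

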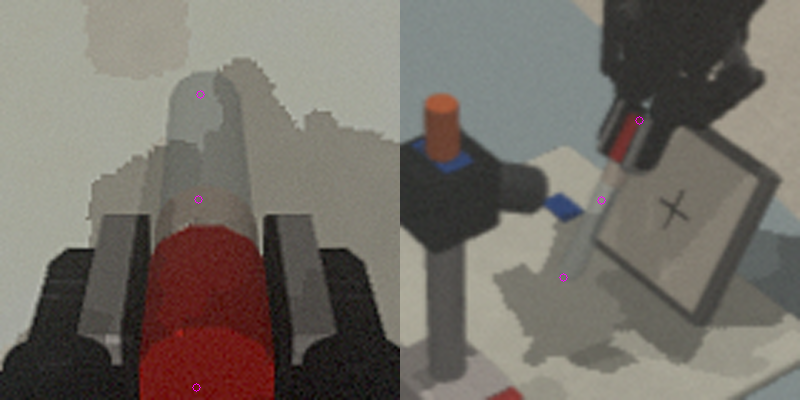

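The overlay puts the tube on its predicted axis. The foot edge matches to within a pixel, so the tilt error is below about 1°, and the tube clears lens and panel. I'll check that the camera is still at its stop, then hand in.

```bash
python3 - <<'E'
from h import *
S=cv2.imread("pics/f_scene.png")[:,:,::-1].copy();T=cv2.imread("pics/f_top.png")[:,:,::-1].copy()
k=np.array([614.5,-20.3,242.]);ok=True
for c,I in(("scene",S),("top",T)):
    p=proj(c,k);b=blob(I,*p,16,ORG);print(c,p,b)
    if b is not None: ok&=np.linalg.norm(b[0]-p)<4
o=get_obs();print(o["t"],o["grip_force"],o["tcp_pos"],ok)
if ok: print(sign_off())
E
```

```text
scene [286.74558536 212.15363758] (array([287.19526627, 212.66272189]), [283, 203, 10, 20, 169])
top [297.48462533 214.58633446] (array([297.36231884, 214.34782609]), [294, 210, 8, 10, 69])
24.4083 39.06817317008972 [478.55365185 -43.93912281 152.49937553] True
the job is handed in; nothing more can be done
None
```

The job is handed in at 24.4 s: the camera is against its red stop and the red-capped tube is held steadily at the viewing point, cap up and parallel to the panel; no verdict was shown.

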